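Close the split sample cell and hold it shut against its spring

ROBOT

A 6-joint arm with a two-finger parallel gripper is mounted at the origin on the work surface. World frame = base frame: x ahead of the robot, y to its left, z up, the work surface at z = 0. Lengths are in m, angles in rad, forces in N, time in s.
With the tool pointing down it reaches from about 0.275 to 0.775 m from the base axis. Payload 14.6 kg.
Tool frame: the origin (TCP) lies at the very end of the fingers, on their centre line; the grasp point (between the pads) lies r.grip_depth behind it (r.grip_depth is the distance from the TCP to the grasp point, in m); z points along the fingers, y is the direction in which the jaws open and shut (so a half turn about z gives the same grasp; the last joint's range is limited). The gripper opens to 85 mm and grips with 20 to 120 N. Pads are 22 mm wide; open, the fingers measure 114 mm over their backs; the gripper's body (76 mm by 85 mm) begins 54 mm behind the grasp point. The pads swing forward as they close: fully open they stand 13 mm farther back than shut.
Start: joints at [-1.427, 0.263, -0.048, 1.259, 0, 1.415], TCP at [0.155, -0.502, 0.231] pointing down, gripper open.
Joint ranges: [-2.65, 2.65], [-0.89, 1.7], [-1.18, 1.37], [-2.13, 2.11], [-1.35, 1.29], [-3.14, 3.14]. Speed limits (rad/s): [1.89, 1.89, 2.57, 2.79, 3.14, 3.14].

INTERFACE

Orientations are given as a unit quaternion [x, y, z, w].
In Python, from bench import r, gripper_to, kin, imaging, order gives the robot as it stands. Calls block until the motion is done:
- r.movep(position, orientation): joint-space move of the TCP to a pose.
- r.move_straight(position, vel=0.15, rotation=None): straight line of the TCP; rotation=None keeps the orientation; vel is the mean speed in m/s.
- r.movej(angles): joint-space move.
- gripper_to(opening): finger opening in m; the grip force is fixed at half the most; returns when the fingers have stopped.
- r.pause(seconds).
- kin.ik(position, orientation): joint angles nearest the present ones, or None.
- imaging.grab_frame(name): name is "scene" or "side" or "wrist"; returns a dict with "img" (400x640x3 uint8, red, green, blue), "fov_y" (degrees; the focal length in pixels is half the picture's height over the tangent of half this angle, whatever the lens; pixels are square), "cx", "cy" (the principal point, pixels), "R" (3x3) and "t" (3): a world point X has camera coordinates R X + t. Camera axes: x right, y down, z forward; pixel columns grow to the right and rows downward; lengths in m; the calibration is good to about 2 mm. A picture is of the moment at which its call begins. There is no depth.
A pose or a line that the arm cannot do raises r.Unreachable and nothing moves.
- order.close_job(): hands the job in, once; it reports no verdict.
Readings, each from a call of its own:
- r.current_t(): time.
- r.current_qpos(): joint angles.
- r.current_joint_velocities(): joint speeds.
- r.current_tau(): joint torques, N m.
- r.current_position(): TCP position.
- r.current_eef_rot(): TCP orientation.
- r.current_wrist_force(): force on the tool from outside, world axes, zero at the start.
- r.current_torque(): the same for the moment, N m.
- r.current_opening(): finger opening in m.
Only numpy, scipy, OpenCV 4.12 (cv2) and the standard library are available. Lean on these libraries where they do the work, as an engineer would, in place of code of your own. Each camera call takes 0.05 s, during which the arm holds its last target.

TASK

Load the red sample plug, stem down, into the pocket of the bolted-down half of the sample cell, then set the loose cover half on top so that the two brass dowels run into its holes. Push the cover down against the spring in the pocket until the two halves meet without a gap, and finish while still holding it pressed shut: do not let go. Leave the dropper bottle, the vial and the spanner where they are.

Things in the scene. Friction and masses are not known exactly. Their poses are not given: they have to be found in the camera images.
- cell_mouth (a point): Centre of the top face, 40 mm above the table, of the bolted-down lower half: aluminium block 120 (x) x 60 (y) x 40 mm on a dark steel foot 156 x 90 x 8 mm. Axes: x along the row of dowels, z up; x is within 35 degrees of world x. In the centre is the pocket: a counterbore 48 mm wide, 7 mm deep, below it a 29 mm hole for the plug's stem, with a sprung disc in it.
- dowel_a (a point): Tip of the brass dowel on the +x side of the lower half, 46 mm from cell_mouth along x, 20 mm above the top face. 8 mm thick, its upper 7 mm tapering to 3 mm.
- dowel_b (a point): Tip of the like dowel on the -x side, 46 mm from cell_mouth.
- follower (a joint): Sprung steel disc in the pocket, m pushed down, 0 to 0.008. At 0 (up) it lies 19 mm below the top face; a plug resting on it has its flange top 5 mm above the top face and its stub centre 12 mm above cell_mouth. It yields only above 8 N, then 0.8 N per mm: 12 N at 0.005, where flange and top face are flush. The cover's weight does not push it down.
- plug_stub (a point): Centre of the steel grip stub of the red plastic plug (50 g), which starts upright on the table, stub up. From below: red stem 26 mm thick, 18 mm long, chamfered foot; red flange 44 mm wide, 6 mm thick; steel stub 20 mm thick, 14 mm high. The point is 31 mm above the underside, 7 mm below the top; z up along the plug. Round: yaw is of no matter.
- cover_grip (a point): Centre of the blue grip rib, 60 (x) x 20 (y) x 28 (z) mm, on top of the loose cover half (about 0.4 kg), which starts flat on the table, right way up, x within 35 degrees of world x. The point is 38 mm above the cover's underside, 14 mm above the block's top. x along the rib and the row of holes, z up. On the dowels it is 43 mm above cell_mouth until pressed; shut, 38 mm.
- cover: The cover half: aluminium block 120 (x) x 60 (y) x 24 (z) mm with the rib on top; origin at the centre of its underside. Two 10.4 mm through holes on its x axis, 46 mm either side of the centre, take the dowels; either way round fits. A cavity 31 mm wide and 18 mm deep in the middle of the underside takes the plug's stub; the underside around it presses on the red flange.
- dropper: White dropper bottle with a ribbed red cap and clear nozzle, 52 mm wide, 130 mm tall, bystander. Origin at the centre of its underside.
- vial: Small amber glass vial with a black cap, 34 mm wide, 55 mm tall, bystander. Origin at the centre of its underside.
- spanner: Steel spanner 150 mm long lying flat, bystander. Origin at the underside, x along its length.
Not all that is in view belongs to the job. Several things look just like the part that bears plug_stub: the one meant starts nearest to the robot's base.

How it is judged:
On the way, in this order (a step that is already met when the one before it is completed fails the run):
1. the plug sits upright in the pocket on the sprung disc, with the cover still away (horizontal distance between plug_stub and cell_mouth below 0.004 m and z of plug_stub in the frame of cell_mouth between 0.004 and 0.0145 m and angle between plug_stub's own z axis and vertical below 0.12 rad and distance between cover_grip and cell_mouth above 0.09 m), for 0.2 s.
2. the cover is down over both dowels, square to the lower half, with the plug below it (horizontal distance between each of cover_grip, plug_stub and cell_mouth below 0.004 m and z of cover_grip in the frame of cell_mouth between 0.035 and 0.047 m and angle between the x axis of cover_grip and the x axis of cell_mouth, either way round below 0.06 rad and angle between cover_grip's own z axis and vertical below 0.06 rad and z of plug_stub in the frame of cell_mouth between 0.004 and 0.0145 m and angle between plug_stub's own z axis and vertical below 0.12 rad), for 0.2 s.
At the end, for the whole second after the job is handed in: Cover on both dowels, within 4 mm and 0.06 rad of the lower half, level within 0.06 rad, gap under 1.5 mm; plug upright (0.12 rad), within 4 mm of the pocket's centre, under 2.5 mm above flush; fingers still on the cover with over 2 N (horizontal distance between each of cover_grip, plug_stub and cell_mouth below 0.004 m and z of cover_grip in the frame of cell_mouth between 0.035 and 0.0395 m and angle between the x axis of cover_grip and the x axis of cell_mouth, either way round below 0.06 rad and angle between cover_grip's own z axis and vertical below 0.06 rad and z of plug_stub in the frame of cell_mouth between 0.004 and 0.0095 m and angle between plug_stub's own z axis and vertical below 0.12 rad and contact force between the fingers and cover above 2 N); the arm keeps its last pose, push and grip.
It fails at once if a bystander is moved more than 30 mm or a bottle is tipped (distance of any of dropper, vial, spanner from where it was at the start of the episode above 0.03 m or angle between any of dropper, vial's own z axis and vertical above 0.5 rad).
It also fails if it takes over 54 s, if anything falls off the work surface, if the arm or the gripper's body presses on something with over 40 N, if the wrist force passes 120 N, or if a joint passes its speed limit or range.

## Working session

There is one attempt and no reset: what is moved stays moved. The work goes in short steps, each a Python script; the robot and the scene stay as the last script left them, time stands still between calls to the robot, and variables do not carry over. Pictures are saved under pics/ and viewed, and the job is handed in when it is done.

```bash
mkdir -p pics; ls
python3 - <<'E'
from bench import r, imaging
import cv2
for n in ["scene","side","wrist"]:
    f=imaging.grab_frame(n); cv2.imwrite(f"pics/{n}0.png",f["img"][:,:,::-1])
    print(n,f["fov_y"],f["cx"],f["cy"],f["R"],f["t"])
print(r.current_t(),r.grip_depth,r.current_eef_rot())
E
```

```text
pics
scene 54.781634466484135 321.16776211472904 199.425260605866 [[ 0.66148964  0.74963529  0.0218722 ]
 [ 0.39800072 -0.32618436 -0.85743757]
 [-0.63563109  0.57589122 -0.51412296]] [-0.43241861 -0.13587351  1.35834269]
side 42.547238591874404 319.43717887902653 192.36353099136946 [[-0.99703665 -0.07513072 -0.0165313 ]
 [-0.0334063   0.61642616 -0.78670376]
 [ 0.06929594 -0.78382024 -0.61710932]] [0.5699845  0.05169914 1.11511277]
wrist 71.519363640045 318.68499237331184 203.2807301308873 [[ 2.95238068e-01 -9.55423245e-01 -9.52177632e-04]
 [-9.20105008e-01 -2.84592463e-01  2.69098316e-01]
 [-2.57373769e-01 -7.85719635e-02 -9.63112241e-01]] [-0.52360013 -0.03496442  0.37810689]
0.15 0.0187 [ 9.88859000e-01  1.48854729e-01 -1.09792001e-06 -3.85248266e-04]
```

View pics/scene0.png

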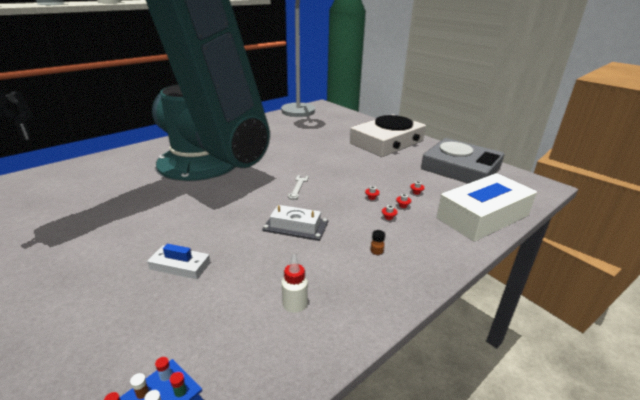

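View pics/side0.png

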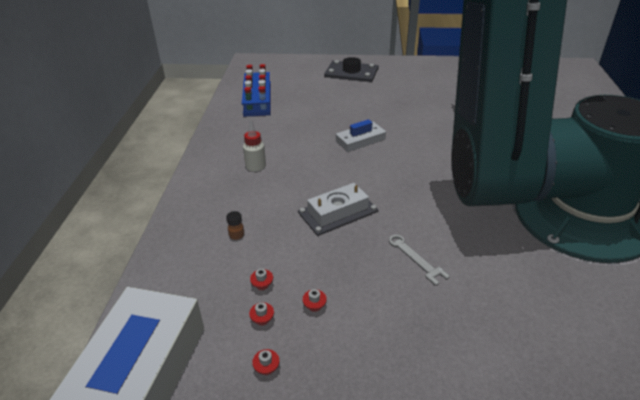

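View pics/wrist0.png

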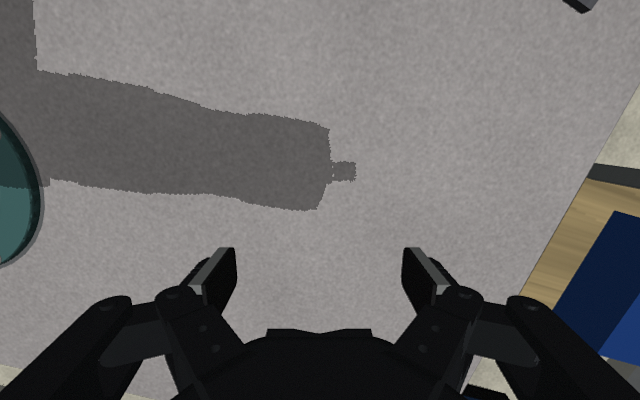

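The scene view shows the cover at (178,258), the cell at (296,217), four red plugs at (372,192), (403,200), (417,186) and (389,211), the dropper, the vial and the spanner. The side view shows the plugs at (314,297), (261,277), (262,311) and (265,360). The wrist view shows bare table. Next I compute rough positions.

```bash
cat > h.py <<'E'
import numpy as np, cv2
from bench import r, gripper_to, kin, imaging, order
from scipy.spatial.transform import Rotation as Ro
def f_of(f): return 200/np.tan(np.radians(f["fov_y"]/2))
def ray(f,u,v,z):
    R=np.array(f["R"]);t=np.array(f["t"]);F=f_of(f)
    d=R.T@np.array([(u-f["cx"])/F,(v-f["cy"])/F,1]);c=-R.T@t
    return c+d*(z-c[2])/d[2]
def proj(f,X):
    p=np.array(f["R"])@np.array(X)+np.array(f["t"]);F=f_of(f)
    return np.array([f["cx"]+F*p[0]/p[2],f["cy"]+F*p[1]/p[2]])
def down(yaw): # tool z down, tool x axis at yaw; y axis (jaws) at yaw-90
    c,s=np.cos(yaw),np.sin(yaw)
    return Ro.from_matrix(np.array([[c,s,0],[s,-c,0],[0,0,-1]])).as_quat()
def snap(n,name):
    f=imaging.grab_frame(n); cv2.imwrite(f"pics/{name}.png",f["img"][:,:,::-1]); return f
E
python3 - <<'E'
from h import *
for n,pts in {"scene":{"plugA":(372,189,.038),"B":(403,197,.038),"C":(417,184,.038),"D":(389,208,.038),"pocket":(296,214,.04),"dowa":(315,209,.06),"dowb":(278,208,.06),"rib":(178,247,.052),"vial":(378,235,.055),"drop":(294,300,0.01),"span":(299,186,0)},
 "side":{"A":(314,292,.038),"B":(261,271,.038),"C":(262,306,.038),"D":(266,354,.038),"pocket":(338,199,.04),"dowa":(320,199,.06),"dowb":(355,187,.06),"rib":(361,126,.052),"vial":(234,216,.055),"drop":(254,160,.01),"sp1":(397,241,0),"sp2":(438,278,0)}}.items():
    f=imaging.grab_frame(n)
    for k,(u,v,z) in pts.items(): p=ray(f,u,v,z); print(n,k,p.round(3),np.hypot(p[0],p[1]).round(3))
E
```

```text
scene plugA [0.57  0.272 0.038] 0.631
scene B [0.657 0.306 0.038] 0.725
scene C [0.635 0.401 0.038] 0.751
scene D [0.67  0.23  0.038] 0.708
scene pocket [0.536 0.015 0.04 ] 0.536
scene dowa [0.572 0.049 0.06 ] 0.575
scene dowb [ 0.508 -0.022  0.06 ] 0.509
scene rib [ 0.489 -0.281  0.052] 0.564
scene vial [0.748 0.094 0.055] 0.753
scene drop [ 0.749 -0.158  0.01 ] 0.765
scene span [0.366 0.16  0.   ] 0.4
side A [0.56  0.281 0.038] 0.626
side B [0.662 0.237 0.038] 0.703
side C [0.647 0.318 0.038] 0.721
side D [0.625 0.413 0.038] 0.749
side pocket [0.529 0.019 0.04 ] 0.53
side dowa [0.566 0.046 0.06 ] 0.568
side dowb [0.493 0.001 0.06 ] 0.493
side rib [ 0.483 -0.27   0.052] 0.553
side vial [0.738 0.105 0.055] 0.745
side drop [ 0.748 -0.162  0.01 ] 0.766
side sp1 [0.403 0.101 0.   ] 0.416
side sp2 [ 0.329  0.199 -0.   ] 0.385
```

Run:
```python
from h import *
f=imaging.grab_frame("wrist");R=np.array(f["R"]);c=-R.T@np.array(f["t"])
T=Ro.from_quat(r.current_eef_rot()).as_matrix();p=np.array(r.current_position())
print("cam in tool",T.T@(c-p),"\n",(R@T).round(3),"tcp px",proj(f,p))
# view poses: place TCP so that target falls at approx px (320,170)
def view(tx,ty,z,yaw,name):
    q=down(yaw);M=Ro.from_quat(q).as_matrix()
    Rc=(R@T)@M.T; coff=M@(T.T@(c-p))
    g={**f,"R":Rc};cc=np.array([0,0,z])+coff; g["t"]=-Rc@cc
    o=ray(g,320,150,0.04)
    pos=[tx-o[0],ty-o[1],z]; print(name,pos,kin.ik(pos,q))
    r.movep(pos,q)
    ff=snap("wrist",name); print(r.current_t()); return ff
view(.486,-.275,.22,np.pi,"w_cover1")
view(.532,.017,.22,np.pi,"w_cell1")
view(.565,.277,.22,np.pi,"w_plug1")
```

```text
cam in tool [ 0.06853502 -0.00103005 -0.14212335] 
 [[ 0.001  1.     0.   ]
 [-0.963  0.001 -0.269]
 [-0.269  0.     0.963]] tcp px [320.47084066 252.8850799 ]
w_cover1 [np.float64(0.5277281979505227), np.float64(-0.27542785034795214), 0.22] [-0.61785654  0.38860619  0.10996245  1.29215259  0.         -0.61785654]
2.1167
w_cell1 [np.float64(0.5737281979505228), np.float64(0.016572149652047858), 0.22] [-0.11307064  0.35115065  0.05115832  1.270804    0.         -0.11307064]
3.3
w_plug1 [np.float64(0.6067281979505227), np.float64(0.2765721496520479), 0.22] [0.30562128 0.5204612  0.33242012 1.38275525 0.         0.30562128]
4.375
```

View pics/w_cover1.png

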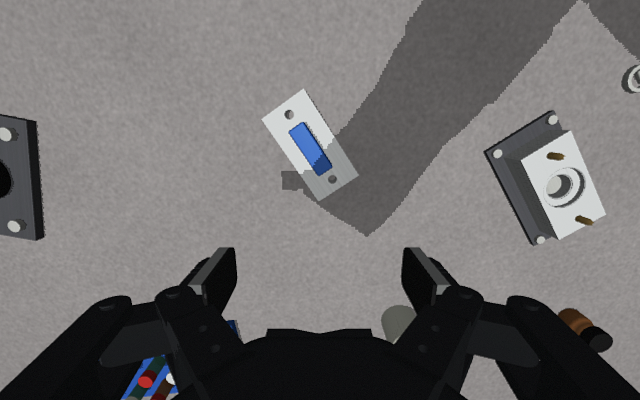

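View pics/w_cell1.png

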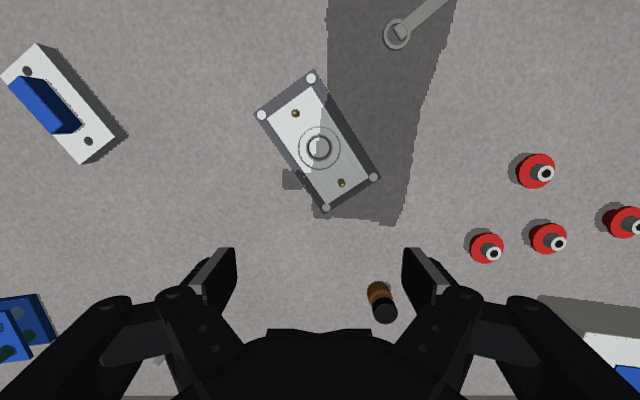

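View pics/w_plug1.png

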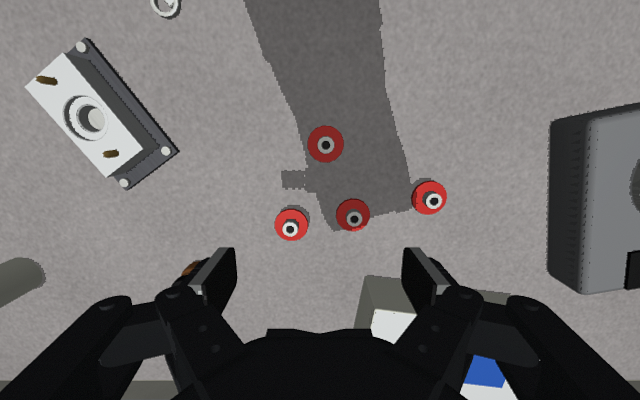

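The wrist views show the cover's rib at about (310,148) with its holes at (290,115) and (333,179). The pocket is at (319,148) with dowel tips at (295,113) and (342,183). The nearest plug's stub is at (326,144). Next I extract subpixel features.

Run:
```python
import cv2,numpy as np
a=cv2.imread("pics/w_cover1.png")[80:210,250:370];b=cv2.imread("pics/w_cell1.png")[60:225,245:390];c=cv2.imread("pics/w_plug1.png")[110:180,290:360]
for n,i,s in(("a",a,4.5),("b",b,3.6),("c",c,8)):cv2.imwrite(f"pics/z{n}.png",cv2.resize(i,None,fx=s,fy=s,interpolation=cv2.INTER_CUBIC))
```

```text
(no output)
```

View pics/za.png

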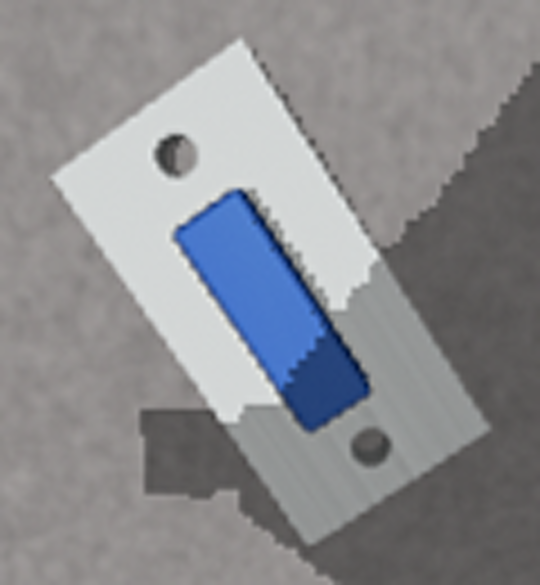

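View pics/zb.png

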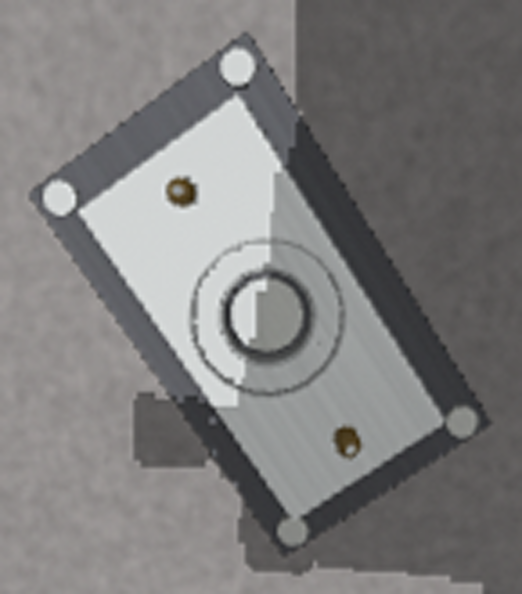

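View pics/zc.png

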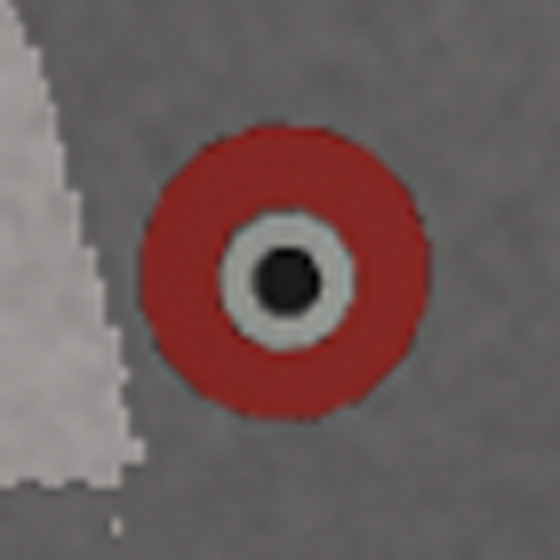

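```bash
cat >> h.py <<'E'
from scipy.optimize import least_squares
def wristframe(pos,yaw):
    # nominal wrist frame at a commanded pose (calibration from tool frame)
    M=Ro.from_quat(down(yaw)).as_matrix()
    Rc=np.array([[.0,1,0],[-.963,0,-.269],[-.269,0,.963]])
    return Rc,M
def fit(f,pts):
    # pts: list (lx,ly,z,u,v) ; solves x,y,yaw
    def res(p):
        c,s=np.cos(p[2]),np.sin(p[2])
        return np.concatenate([proj(f,[p[0]+c*a-s*b,p[1]+s*a+c*b,z])-[u,v] for a,b,z,u,v in pts])
    best=None
    for y0 in np.arange(-1.2,1.3,.4):
        c0=np.mean([ray(f,u,v,z) for a,b,z,u,v in pts],0)
        o=least_squares(res,[c0[0],c0[1],y0],loss="soft_l1")
        if best is None or o.cost<best.cost: best=o
    return best.x,res(best.x).reshape(-1,2)
E
python3 - <<'E'
from h import *
f0=imaging.grab_frame("wrist");R=np.array(f0["R"]);c=-R.T@np.array(f0["t"])
T=Ro.from_quat(r.current_eef_rot()).as_matrix();p=np.array(r.current_position())
print(p,r.current_eef_rot())
def at(pos): g=dict(f0); cc=c-p+np.array(pos); g["t"]=-R@cc; return g
P=lambda l,s,x0,y0:[(a,b,z,(u+.5)/s-.5+x0,(v+.5)/s-.5+y0) for a,b,z,u,v in l]
g=at([.52773,-.27543,.22])
# image up = -x, image right = +y? 
print("axes px", proj(g,[.5,-.27,0]),proj(g,[.55,-.27,0]),proj(g,[.5,-.22,0]))
cov=P([(-.06,-.03,.024,52,178),(-.06,.03,.024,241,38),(.06,.03,.024,491,430),(.06,-.03,.024,312,545),(-.046,0,.024,177,155),(.046,0,.024,371,446),
 (-.03,-.01,.052,175,236),(-.03,.01,.052,240,190),(.03,.01,.052,370,388),(.03,-.01,.052,312,432)],4.5,250,80)
x,e=fit(g,cov);print("cover",x,"\n",e.round(1).tolist())
g=at([.57373,.01657,.22])
cell=P([(-.06,-.03,.04,78,212),(-.06,.03,.04,238,95),(.06,.03,.04,445,422),(.06,-.03,.04,293,517),(0,0,.04,267.5,317),(-.046,0,.06,182,190),(.046,0,.06,348,443)],3.6,245,60)
x,e=fit(g,cell);print("cell",x,"\n",e.round(1).tolist())
g=f0
for u,v,z in((286,272,.024),(287.5,281,.038)): print("plug",ray(g,(u+.5)/8-.5+290,(v+.5)/8-.5+110,z))
E
```

```text
[0.60710715 0.27489931 0.22026742] [ 9.53433945e-04  9.99999537e-01 -7.21024227e-05  1.11728560e-04]
axes px [321.99100665 157.86530395] [321.8999953  195.33132477] [360.60493375 157.83468701]
cover [ 0.48504614 -0.28295259  0.59448111] 
 [[-0.1, -0.3], [0.1, -0.2], [0.5, -0.4], [-0.2, 0.4], [0.0, 0.1], [0.5, 0.2], [-1.1, -0.5], [-0.4, -1.1], [1.5, 1.2], [-0.4, 1.3]]
cell [0.53039196 0.01792797 0.59226733] 
 [[-0.1, -0.7], [0.1, -0.8], [0.4, -0.2], [-0.0, 0.9], [-0.1, 0.4], [-1.2, -0.3], [0.7, 1.8]]
plug [0.5597453  0.28397234 0.024     ]
plug [0.56012719 0.28386701 0.038     ]
```

```bash
cat >> h.py <<'E'
import pickle
CT=np.array([.068535,-.00103,-.142123])
RC=np.array([[.001,1,0],[-.963,.001,-.269],[-.269,0,.963]])
def viewpos(f,tx,ty,zt,z,yaw,u=320,v=150):
    M=Ro.from_quat(down(yaw)).as_matrix();Rc=RC@M.T;cc=np.array([0,0,z])+M@CT
    g={**f,"R":Rc,"t":-Rc@cc};o=ray(g,u,v,zt);return [tx-o[0],ty-o[1],z]
def shot(name,n="wrist",crop=None,s=1):
    f=imaging.grab_frame(n);pickle.dump(f,open(f"pics/{name}.pkl","wb"));im=f["img"][:,:,::-1]
    if crop: x0,x1,y0,y1=crop; im=cv2.resize(im[y0:y1,x0:x1],None,fx=s,fy=s,interpolation=cv2.INTER_CUBIC)
    cv2.imwrite(f"pics/{name}.png",im); return f
E
python3 - <<'E'
from h import *
f=imaging.grab_frame("wrist")
print(r.current_position())
q=down(np.pi)
for nm,a in (("plug2",(.56,.282,.038)),("cell2",(.5305,.018,.05))):
    p=viewpos(f,*a,.15,np.pi,v=120); r.movep(p,q); r.pause(.3)
    print(p,r.current_position(),r.current_t()); shot(nm)
E
```

```text
[0.60709926 0.27500549 0.2202805 ]
[np.float64(0.6333322335358447), np.float64(0.28186929977262765), 0.15] [0.6335541  0.28200591 0.15164626] 5.175
[np.float64(0.6036047590632533), np.float64(0.01792029495522608), 0.15] [0.60372326 0.01867106 0.14986664] 6.5583
```

View pics/plug2.png

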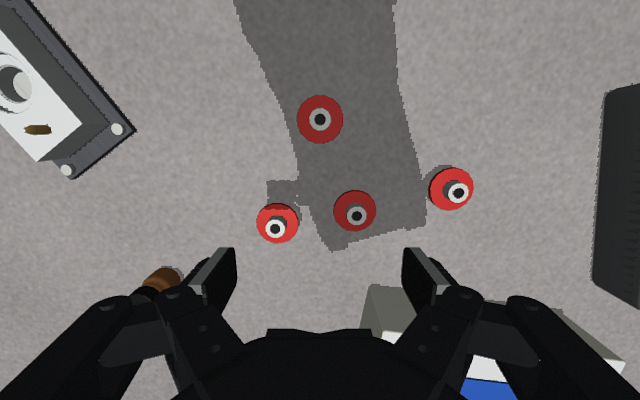

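View pics/cell2.png

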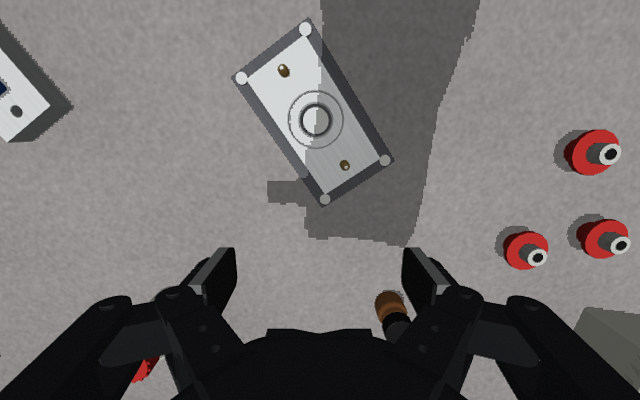

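In plug2 the target stub is at (320,119). In cell2 the pocket is at (315,120), with dowel tips at about (284,70) and (345,165). I'll measure these by segmentation and enlarged crops.

Run:
```python
from h import *
f=pickle.load(open("pics/plug2.pkl","rb"));im=f["img"].astype(int)[85:155,285:355]
red=((im[...,0]>90)&(im[...,1]<70)).astype(np.uint8)
cn=max(cv2.findContours(red,cv2.RETR_EXTERNAL,cv2.CHAIN_APPROX_NONE)[0],key=cv2.contourArea)
e=cv2.fitEllipse(cn);u,v=e[0][0]+285,e[0][1]+85;print("flange",e,u,v,ray(f,u,v,.024))
h=np.zeros_like(red);cv2.drawContours(h,[cn],-1,1,-1);h=h&(1-red);ys,xs=np.nonzero(h)
m=cv2.moments(h,True);u,v=m['m10']/m['m00']+285,m['m01']/m['m00']+85;print("stub",h.sum(),u,v,ray(f,u,v,.038))
f=pickle.load(open("pics/cell2.pkl","rb"))
cv2.imwrite("pics/zcell2.png",cv2.resize(np.ascontiguousarray(f["img"][10:215,225:400,::-1]),None,fx=2.9*1.0,fy=2.9,interpolation=cv2.INTER_CUBIC))
cv2.imwrite("pics/zcell2b.png",np.hstack([cv2.resize(np.ascontiguousarray(f["img"][y-20:y+20,x-20:x+20,::-1]),None,fx=10,fy=10,interpolation=cv2.INTER_CUBIC) for x,y in((284,70),(345,165))]))
```

```text
flange ((34.57583999633789, 33.81405258178711), (45.62154006958008, 48.099365234375), 177.1826171875) 319.5758399963379 118.81405258178711 [0.55958201 0.28396673 0.024     ]
stub 409 319.679706601467 118.88997555012224 [0.55990889 0.28400253 0.038     ]
```

View pics/zcell2.png

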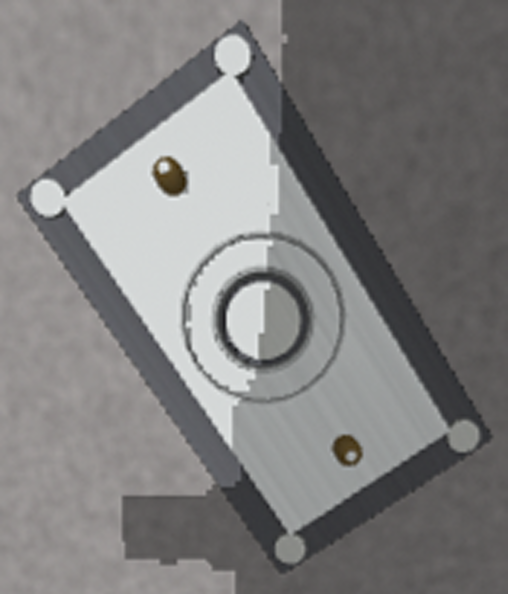

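View pics/zcell2b.png

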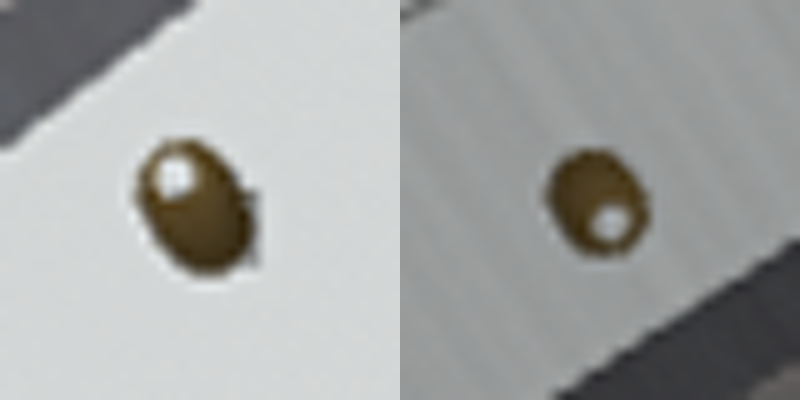

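Run:
```python
from h import *
f=pickle.load(open("pics/cell2.pkl","rb"))
a=ray(f,280.95,66.85,.06);b=ray(f,345.65,166.75,.06);c=ray(f,315.5,119,.04)
print(a,b,np.linalg.norm(a-b),(a+b)/2,c,np.arctan2(*(b-a)[[1,0]]))
print(r.current_position())
```

```text
[ 0.49241516 -0.00918075  0.06      ] [0.56863284 0.04232499 0.06      ] 0.09198899960260454 [0.530524   0.01657212 0.06      ] [0.53002003 0.01691333 0.04      ] 0.5942795820861947
[0.60372357 0.01852724 0.14991541]
```

```bash
cat >> h.py <<'E'
YAW=np.pi+.5943; YAW-=2*np.pi
Q=down(YAW)
CELL=np.array([.5303,.0167]); PLUG=np.array([.5598,.284])
def trim(target,off=np.zeros(3),vel=.05,n=2):
    # drive to target with steady-state error removed; returns offset
    target=np.array(target,float);off=np.array(off,float)
    for i in range(n):
        r.move_straight(target+off,vel=vel); r.pause(.15)
        e=target-np.array(r.current_position()); off=off+np.clip(e,-.003,.003)
    print("trim err",e.round(5),"off",off.round(5),"t",r.current_t()); return off
E
python3 - <<'E'
from h import *
r.movep([*PLUG,.12],Q)
o=trim([*PLUG,.07]); 
print(r.current_eef_rot(),Q,r.current_opening())
shot("plug3")
E
```

```text
trim err [1.5e-04 7.0e-05 2.3e-04] off [-0.e+00  2.e-05 -3.e-05] t 9.3667
[-2.92789180e-01  9.56177021e-01 -1.17080894e-05  1.01610372e-05] [-0.2927963   0.95617484  0.          0.        ] 0.08546033934256878
```

View pics/plug3.png

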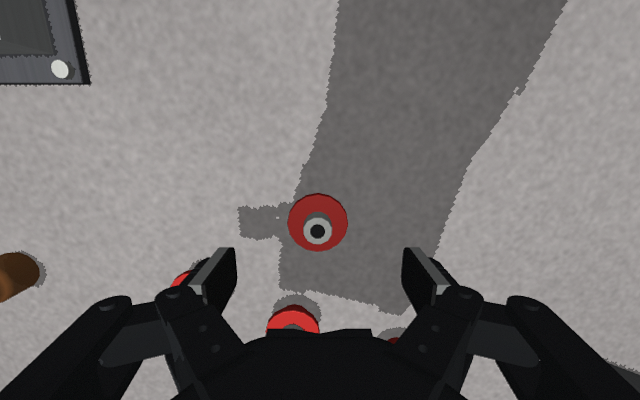

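The target stub is at (317,231), centred between the fingers, whose tip gap runs from 236 to 403. I'll descend and grip.

Run:
```python
from h import *
f=pickle.load(open("pics/plug3.pkl","rb"));p=ray(f,317.5,231,.038);print(p)
off=trim([*p[:2],.0265],vel=.06,n=1)
print(r.current_wrist_force())
print(gripper_to(.0),r.current_opening(),r.current_position(),r.current_wrist_force(),r.current_t())
shot("plug4"); shot("side4","side",crop=(215,415,220,370),s=4)
```

```text
[0.5597433  0.28419182 0.038     ]
trim err [-2.4e-04 -7.0e-05 -4.0e-04] off [-2.4e-04 -7.0e-05 -4.0e-04] t 10.4333
[-0.0584693   0.02864079  0.4452561 ]
False 0.016974493641075887 [0.55987381 0.28421322 0.02668162] [-0.21234562 -0.4558417   2.86157453] 11.075
```

View pics/plug4.png

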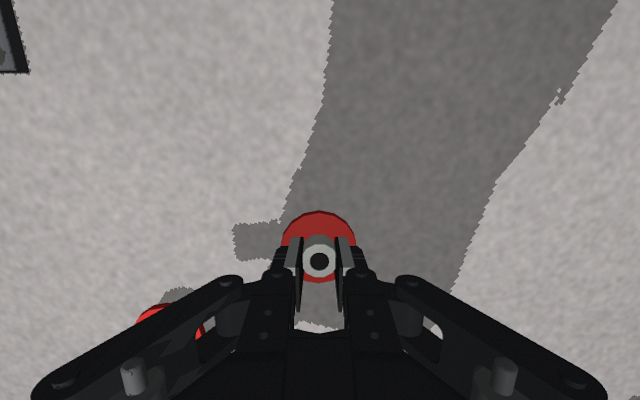

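View pics/side4.png

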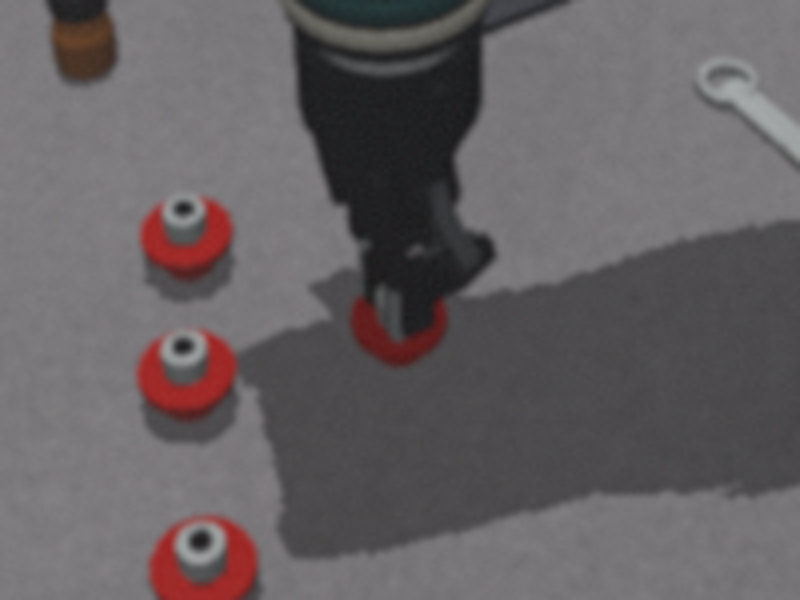

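The plug is gripped, with the stub at (319,262) between the pads. I'll lift it, carry it above the pocket and check the alignment there.

Run:
```python
from h import *
f=pickle.load(open("pics/plug4.pkl","rb"));tp=np.array([.55987,.28421,.02668])
print("stub top est minus tcp",ray(f,319.5,261.5,.038)-tp)
p=np.array(r.current_position())
r.move_straight([p[0],p[1],.13],vel=.12)
print(r.current_opening(),r.current_wrist_force())
r.movep([*CELL,.13],Q)
off=trim([*CELL,.10],vel=.06)
shot("ins1"); shot("ins1s","side",crop=(260,420,90,250),s=3.7);shot("ins1c","scene",crop=(230,370,120,260),s=4)
print(r.current_t(),r.current_opening())
```

```text
stub top est minus tcp [-0.00055578  0.00128817  0.01132   ]
0.017305986568727262 [0.23074381 0.1628414  0.26135984]
trim err [ 1.8e-04 -4.0e-05  2.6e-04] off [-4.e-05  3.e-05 -6.e-05] t 14.4417
14.5917 0.017102485106507984
```

View pics/ins1.png

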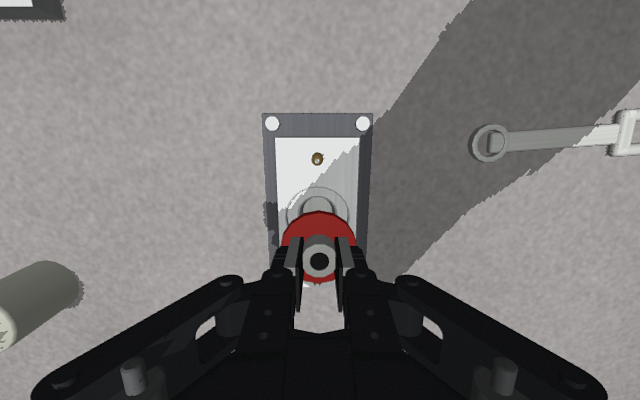

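View pics/ins1s.png

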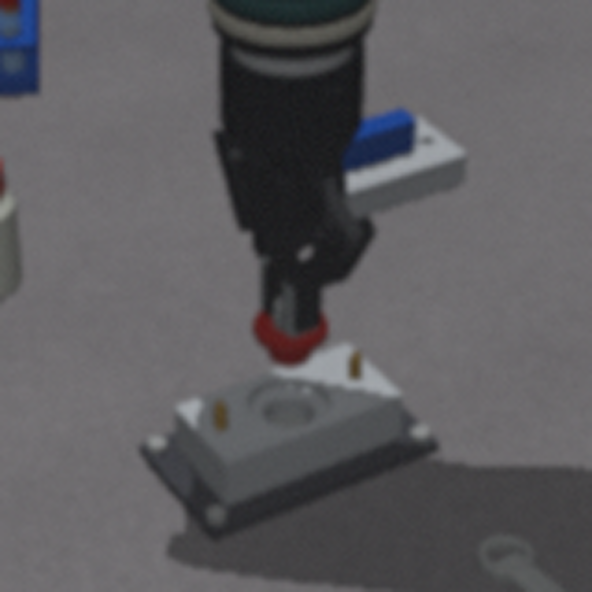

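View pics/ins1c.png

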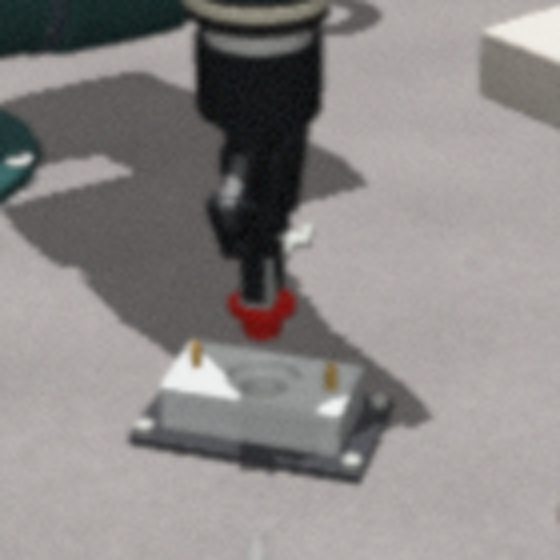

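Run:
```python
from h import *
f=pickle.load(open("pics/ins1.pkl","rb"));p=np.array(r.current_position());print(p)
print("tcp px",proj(f,p),"stubtop px if centred",proj(f,p+[0,0,.0113]))
d=np.array([np.cos(.5943),np.sin(.5943)])
print("pred dowel",proj(f,[*(CELL-.046*d),.06]),"pred pocket",proj(f,[*CELL,.04]))
M=Ro.from_quat(r.current_eef_rot()).as_matrix()
c=-f["R"].T@f["t"];print("cam in tool",M.T@(c-p),(f["R"]@M).round(4))
cv2.imwrite("pics/zins1.png",cv2.resize(np.ascontiguousarray(f["img"][105:295,240:400,::-1]),None,fx=3.1,fy=3.1,interpolation=cv2.INTER_CUBIC))
```

```text
[0.53010782 0.01675933 0.09971916]
tcp px [316.97360987 251.48248506] stubtop px if centred [316.83808233 261.00232234]
pred dowel [317.05866476 160.39424282] pred pocket [317.25524285 217.48963207]
cam in tool [ 0.06803903  0.00092847 -0.14219203] [[ 9.000e-04  1.000e+00  2.000e-04]
 [-9.626e-01  9.000e-04 -2.710e-01]
 [-2.710e-01  0.000e+00  9.626e-01]]
```

View pics/zins1.png

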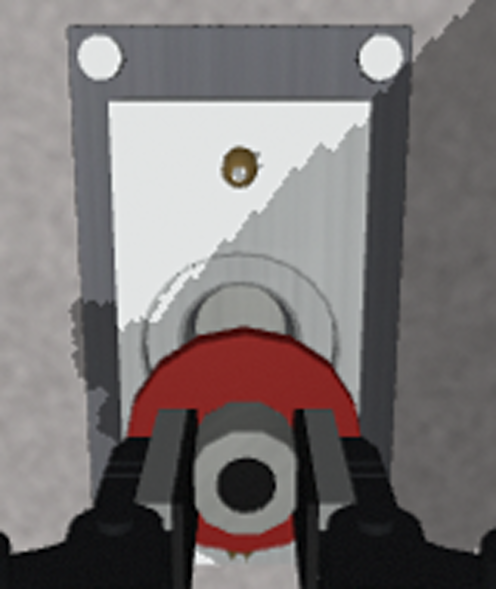

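Comparing frames shows the wrist extrinsics carry a bias of about 1 mm, fixed in the world. The dowel row appears at u≈316.9, while the plug and jaw centre are at 318.7. I'll shift the target 1.1 mm across the jaws and lower while checking force.

```bash
cat >> h.py <<'E'
TGT=CELL+.0011*np.array([.56,-.83])
E
python3 - <<'E'
from h import *
off=trim([*TGT,.07],vel=.06,n=2)
for z in (.064,.060,.057,.054,.051,.0485):
    r.move_straight(np.array([*TGT,z])+off*[1,1,0],vel=.03); r.pause(.1)
    F=r.current_wrist_force(); print(z,r.current_position(),np.round(F,2))
    if abs(F[2])>9 or np.hypot(F[0],F[1])>12: break
shot("ins2",crop=(240,400,105,295),s=3.1); shot("ins2s","side",crop=(260,420,90,250),s=3.7)
print(r.current_t())
E
```

```text
trim err [ 1.8e-04 -1.0e-05  2.4e-04] off [-3.e-05  3.e-05 -5.e-05] t 15.7833
0.064 [0.53086821 0.01582504 0.06394483] [-1.3   0.17 -0.32]
0.06 [0.53086233 0.01581467 0.05999231] [ 1.44  0.66 -0.64]
0.057 [0.53085949 0.01582377 0.05695942] [ 0.24 -0.07 -0.23]
0.054 [0.53087507 0.0158024  0.05397562] [-0.26 -0.53 -0.75]
0.051 [0.5308934  0.01581837 0.05097289] [ 0.28 -1.05 -0.61]
0.0485 [0.5308898  0.01581318 0.04849255] [ 0.19 -0.35 -0.65]
18.1083
```

View pics/ins2.png

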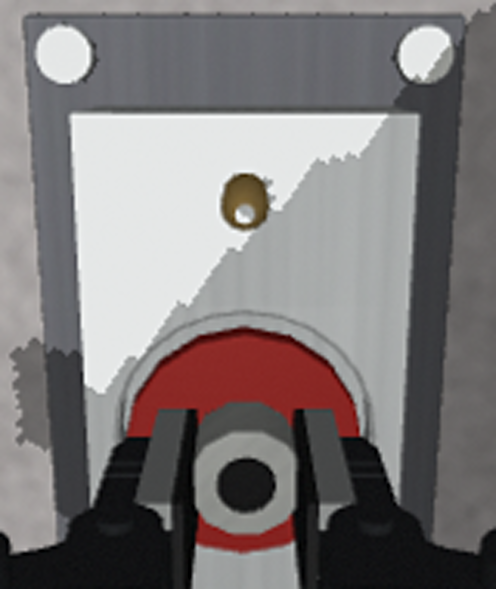

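View pics/ins2s.png

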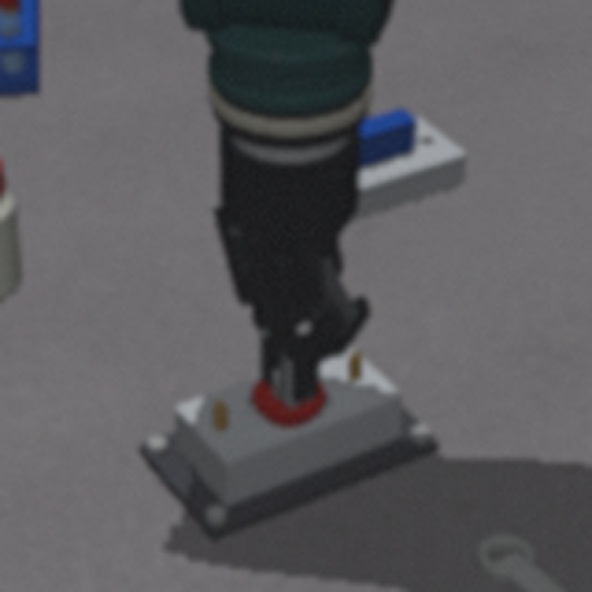

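The plug is in the pocket with no force, and the stub lines up with the dowel row (245 against 244 in the crop). I'll release and go to look at the cover.

Run:
```python
from h import *
p=np.array(r.current_position())
r.move_straight([TGT[0],TGT[1],.048],vel=.02)
gripper_to(.06)
r.move_straight([TGT[0],TGT[1],.13],vel=.15)
shot("ins3",crop=(240,400,105,295),s=3.1)
f=imaging.grab_frame("wrist")
v=viewpos(f,.485,-.283,.035,.15,YAW,v=140)
gripper_to(.085)
r.movep(v,Q); r.pause(.3); shot("cov2"); print(r.current_t(),v,r.current_position())
f=pickle.load(open("pics/cov2.pkl","rb"))
cv2.imwrite("pics/zcov2.png",cv2.resize(np.ascontiguousarray(f["img"][45:235,240:400,::-1]),None,fx=3.1,fy=3.1,interpolation=cv2.INTER_CUBIC))
```

```text
21.4083 [np.float64(0.5315647962375233), np.float64(-0.2517513271957386), 0.15] [ 0.53178323 -0.25111507  0.15005946]
```

View pics/ins3.png

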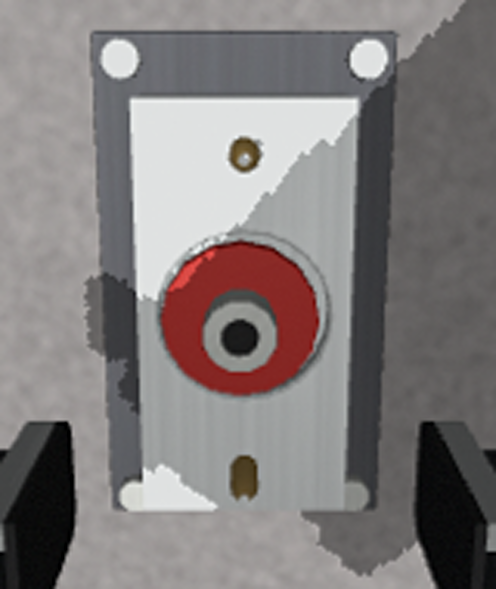

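View pics/zcov2.png

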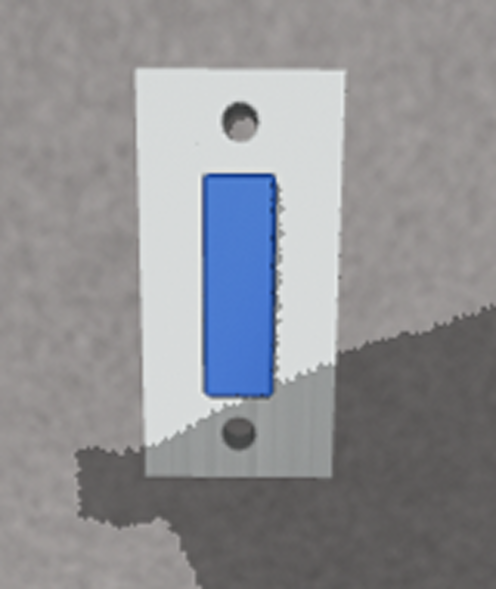

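The plug sits upright in the pocket: flange centre at (240,318) in the crop, counterbore centre at about 243, so under 1 mm off. The cover's holes are at (240,121) and (238,434) in the crop, square to the tool to within about 0.006 rad.

Run:
```python
from h import *
f=pickle.load(open("pics/cov2.pkl","rb"))
P=[(a,b,z,(u+.5)/3.1-.5+240,(v+.5)/3.1-.5+45) for a,b,z,u,v in [(-.046,0,.024,240.5,121.5),(.046,0,.024,238.5,434),(-.06,-.03,.024,136,69),(-.06,.03,.024,347,69),(.06,.03,.024,332,477),(.06,-.03,.024,146,478),
 (-.03,-.01,.052,203,175),(-.03,.01,.052,276,175),(.03,.01,.052,272,397),(.03,-.01,.052,204,397)]]
x,e=fit(f,P);print(x,e.round(1).tolist())
x1,e=fit(f,P[:2]);print(x1,ray(f,*P[0][3:],.024)-ray(f,*P[1][3:],.024))
x2,e=fit(f,P[6:]);print("rib",x2,e.round(1).tolist())
c=np.array(x[:2])+.0011*np.array([.56,-.83])
r.movep([*c,.12],Q); off=trim([*c,.075],vel=.06); shot("cov3",crop=(200,440,100,300),s=3)
print(c)
```

```text
[ 0.48468098 -0.2836978   0.58984779] [[0.0, 0.2], [0.2, 0.2], [-0.2, -0.2], [-0.2, 0.2], [-0.0, 0.2], [-0.1, -0.5], [-0.5, -0.8], [0.6, -0.7], [0.7, 0.8], [-0.3, 0.7]]
[ 0.4845969  -0.2838677   0.58809926] [-0.07654585 -0.05104125  0.        ]
rib [ 0.48479423 -0.28375404  0.5881473 ] [[-0.5, -0.8], [0.5, -0.5], [0.5, 0.9], [-0.5, 0.7]]
trim err [ 0.00016 -0.00017  0.00034] off [-0.e+00 -1.e-05 -2.e-05] t 23.225
[ 0.48529698 -0.2846108 ]
```

View pics/cov3.png

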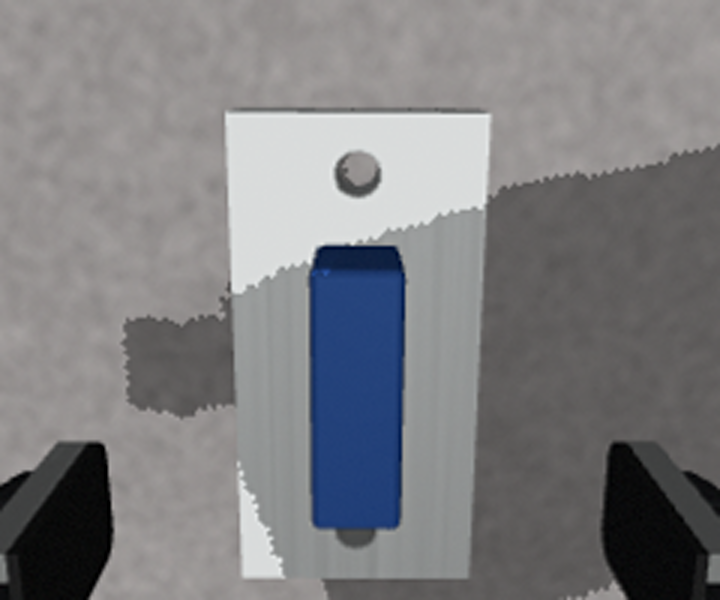

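The rib is centred between the jaws (357 against 358). I'll descend, grip and lift.

Run:
```python
from h import *
c=np.array([.48530,-.28461])
r.move_straight([*c,.0265],vel=.08); r.pause(.1); print(r.current_position(),r.current_wrist_force())
gripper_to(0); print(r.current_opening(),r.current_position(),r.current_wrist_force())
r.move_straight([*c,.06],vel=.06); r.pause(.1); print(r.current_opening(),r.current_wrist_force(),r.current_torque())
r.move_straight([*c,.16],vel=.15)
r.movep([*TGT,.16],Q); off=trim([*TGT,.11],vel=.08)
print(r.current_opening(),r.current_wrist_force(),r.current_torque(),r.current_t())
shot("pl1",crop=(200,440,60,300),s=2.5); shot("pl1s","side",crop=(260,420,90,250),s=3.7);shot("pl1c","scene",crop=(230,370,120,260),s=4)
```

```text
[ 0.48561023 -0.28481607  0.02703843] [ 0.03012715  1.0544348  -0.81828349]
0.019137049311612343 [ 0.48539543 -0.28463992  0.02672984] [-0.36375209  0.65285544  5.80514542]
0.018978190639083136 [-0.73024269  0.76383727 -3.18694157] [-0.01175748  0.04048587 -0.00646288]
trim err [ 0.00032 -0.0001   0.00046] off [-3.e-05 -2.e-05 -6.e-05] t 28.8583
0.01911702761093438 [ 0.54942846  0.02098072 -3.96003461] [ 0.03360537  0.02061959 -0.00541204] 28.8583
```

View pics/pl1.png

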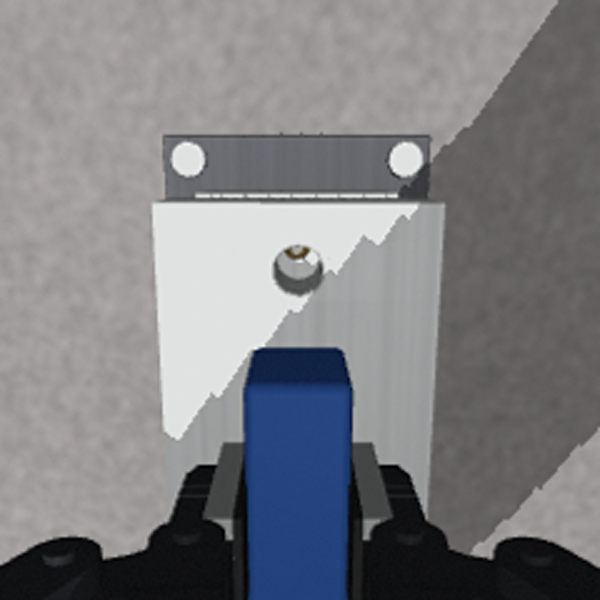

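View pics/pl1s.png

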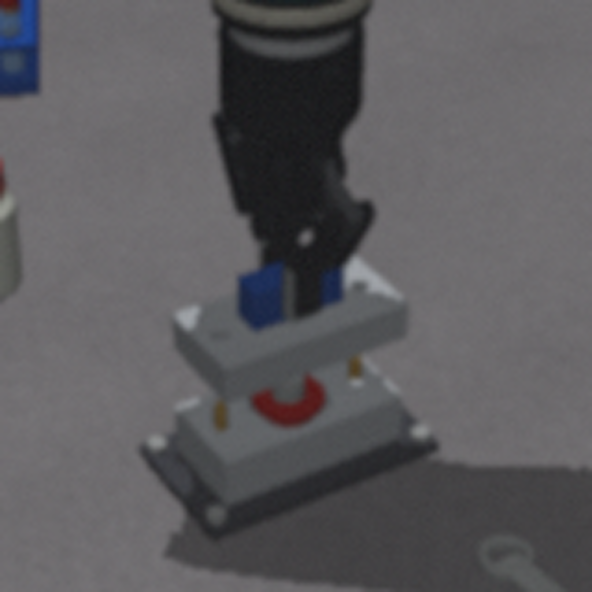

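View pics/pl1c.png

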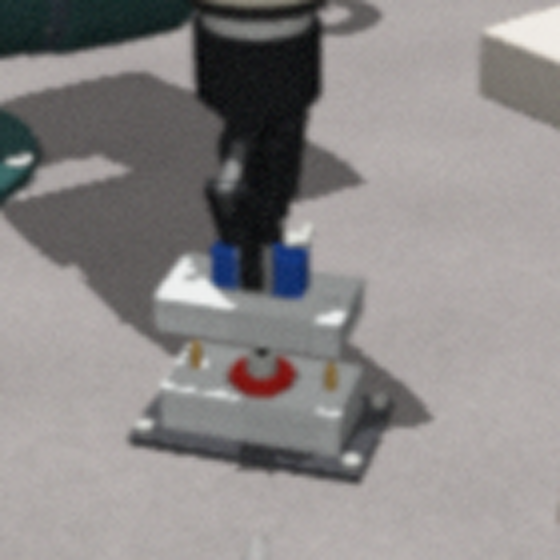

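Run:
```python
from h import *
f=pickle.load(open("pics/pl1.pkl","rb"));p=np.array(r.current_position());print(p)
d=np.array([.8285,.56]);n=np.array([-.56,.8285])
def px(u,v): return (u+.5)/2.5-.5+200,(v+.5)/2.5-.5+60
z=p[2]-.0267+.024
h=ray(f,*px(298,270),z)[:2]
dl=CELL-.046*d
print("hole-dowel x,y(mm)",1e3*(h-dl)@d,1e3*(h-dl)@n, "edge",1e3*(ray(f,*px(298,202.5),z)[:2]-(CELL-.06*d))@d)
for nm in("cov2",):
    pass
# dowel tip as seen now through hole
print("pred dowel tip crop px",(proj(f,[*dl,.06])-[200,60])*2.5, "dowel base",(proj(f,[*dl,.04])-[200,60])*2.5)
```

```text
[0.53057708 0.01586189 0.1094916 ]
hole-dowel x,y(mm) -0.8078594065352084 0.182643841761403 edge -0.6084767090168157
pred dowel tip crop px [296.50500501 246.99837284] dowel base [296.54369088 239.26242363]
```

The cover is aligned to within about 0.7 mm. I'll add a small correction and lower onto the dowels with force checks.

```bash
cat >> h.py <<'E'
T2=TGT+.0005*np.array([.8285,.56])
E
python3 - <<'E'
from h import *
off=trim([*T2,.095],vel=.06,n=2)*[1,1,0]
for z in (.088,.085,.082,.079,.076,.074,.0725):
    r.move_straight(np.array([*T2,z])+off,vel=.03); r.pause(.1)
    F=r.current_wrist_force(); print(z,np.round(r.current_position(),5),np.round(F,2),np.round(r.current_torque(),2))
    if F[2]>10 or np.hypot(F[0],F[1])>15: print("STOP");break
shot("pl2",crop=(200,440,60,300),s=2.5); shot("pl2s","side",crop=(260,420,90,250),s=3.7)
print(r.current_t(),r.current_opening())
E
```

```text
trim err [ 6.e-05 -2.e-05  6.e-05] off [-5.e-05  1.e-05 -7.e-05] t 29.95
0.088 [0.5313  0.01609 0.08799] [-0.36  0.04 -3.03] [0.02 0.05 0.01]
0.085 [0.53127 0.01607 0.085  ] [-0.04 -0.75 -3.77] [ 0.04 -0.05 -0.02]
0.082 [0.53123 0.01608 0.08196] [-1.05 -0.2  -3.16] [ 0.02 -0.06 -0.01]
0.079 [0.53123 0.01609 0.07895] [ 0.48 -0.15 -3.58] [ 0.02 -0.01  0.05]
0.076 [0.53125 0.01604 0.07598] [-0.97 -0.26 -2.87] [ 0.01 -0.01 -0.  ]
0.074 [0.53126 0.01608 0.07398] [ 1.04  0.02 -3.9 ] [-0.03 -0.02 -0.03]
0.0725 [0.53128 0.01608 0.0725 ] [ 0.52 -0.56 -3.81] [0.03 0.03 0.01]
32.625 0.01887403082535749
```

View pics/pl2.png

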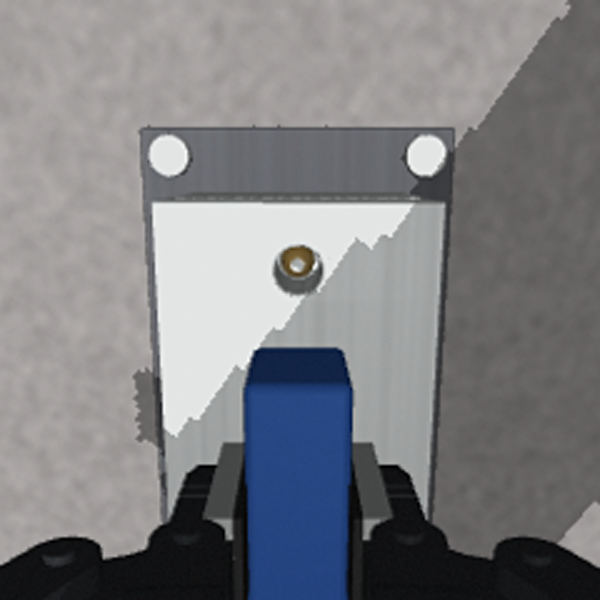

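View pics/pl2s.png

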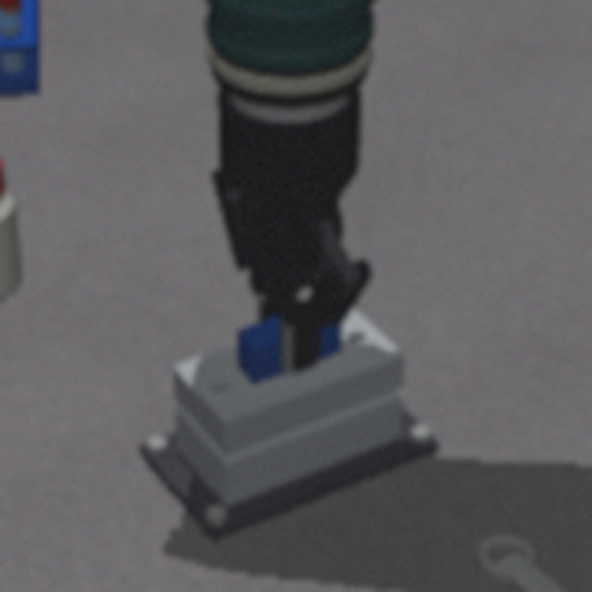

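The dowel shows inside the hole at (298,263), there is no lateral force, and only a small gap is left. I'll press it shut.

Run:
```python
from h import *
off=np.array([-5e-5,1e-5,0])
r.pause(.2)
for z in (.0715,.0705,.0695,.0685,.0675,.0667,.066,.0653,.0646,.064,.0634,.0628):
    r.move_straight(np.array([*T2,z])+off,vel=.02); r.pause(.12)
    F=r.current_wrist_force(); p=np.array(r.current_position()); print(z,np.round(p,5),np.round(F,2),np.round(r.current_torque(),2))
    if F[2]>32 or np.hypot(F[0],F[1])>20: print("STOP");break
shot("pr",crop=(200,440,60,300),s=2.5); shot("prs","side",crop=(260,420,90,250),s=3.7);shot("prc","scene",crop=(230,370,120,260),s=4)
print(r.current_t(),r.current_opening())
```

```text
0.0715 [0.53143 0.01606 0.07173] [-0.76 -0.27  2.42] [ 0.05  0.17 -0.01]
0.0705 [0.53143 0.01607 0.07064] [-0.21 -0.14  4.07] [-0.01  0.1  -0.02]
0.0695 [0.53142 0.01607 0.0696 ] [-0.81  0.2   5.74] [0.04 0.09 0.01]
0.0685 [0.53148 0.01606 0.06869] [-1.51  0.56  6.37] [0.05 0.11 0.05]
0.0675 [0.53145 0.01605 0.06771] [-0.75 -0.    6.27] [ 0.04  0.2  -0.06]
0.0667 [0.53144 0.01606 0.06692] [-0.7  -0.04  8.11] [ 0.05  0.25 -0.02]
0.066 [0.53146 0.01607 0.06669] [-3.96  0.94 15.66] [0.12 0.8  0.04]
0.0653 [0.53151 0.01604 0.06669] [-7.79  0.98 28.95] [0.17 1.64 0.03]
0.0646 [0.53152 0.01605 0.06665] [-13.11   0.27  41.51] [0.25 2.5  0.01]
STOP
36.275 0.019218211698029307
```

View pics/prs.png

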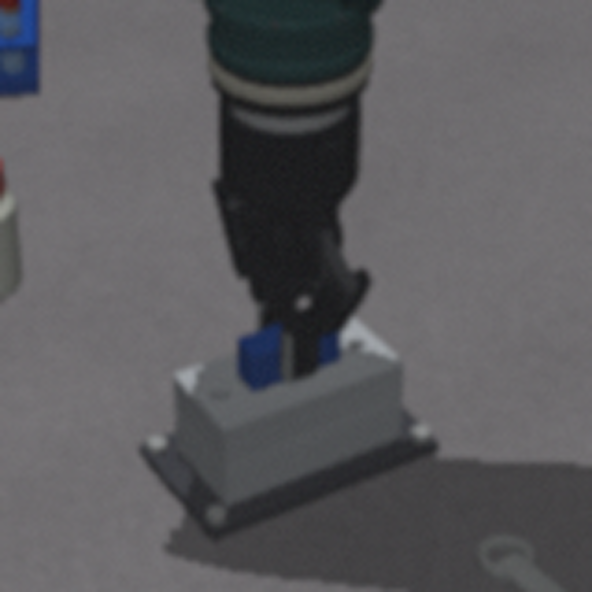

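View pics/prc.png

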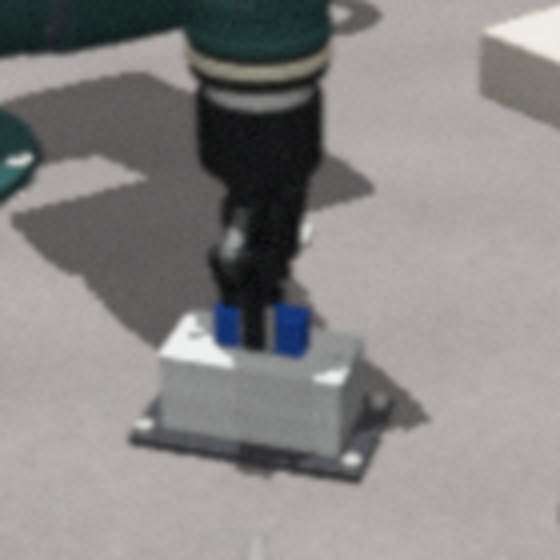

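The halves meet with no gap in either view, and z stopped at 0.0667 exactly as predicted. I'll ease the push to about 25 N and hand in while still holding.

Run:
```python
from h import *
r.move_straight(np.array([*T2,.0654])+[-5e-5,1e-5,0],vel=.02); r.pause(.4)
print(r.current_position(),r.current_wrist_force(),r.current_opening(),r.current_t())
order.close_job(); print("done")
```

```text
[0.53151986 0.01604951 0.06670265] [-6.8622486   0.8523341  27.18436721] 0.019004228935253692 36.925
the job is handed in; nothing more can be done
done
```

I loaded the plug nearest the base into the pocket stem down, set the cover over both dowels, and pressed it shut. I handed the job in at 36.9 s with the gripper still holding it.

- **Closing:** pressing further, the tool stopped at z = 0.0667 m, exactly the height expected with the halves shut. The side and scene views show no gap. At hand-in the push was 27 N upward on the wrist (about 7 N sideways), and the fingers were on the rib at a 19 mm opening.
- **Plug fit:** it went in with almost no force. After release it looked upright and just under 1 mm off the pocket centre.
- **Cover fit:** it went down over the dowels with no lateral force, and the dowel I could see sat inside its hole. I did not look at the second dowel's hole directly.
- **Camera disagreement:** the wrist camera's calibration was about 1 mm off. I found this by comparing the gripped plug with the dowel row, and corrected for it before inserting.
- **Bystanders:** I did not measure the dropper bottle, vial and spanner again at the end. No move went near them.

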